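# Present a bearing ball and its scale bar to the inspection camera

## Task

Lay the graduated scale bar on the ledge of the ball tray, flush along the straight side of the raised pocket block and about midway along it, and let go of it, so that the picture will have its scale. Then take the tray by its black grip, lift it out of its nest and carry it level and smoothly, with the ball staying in its pocket and the bar staying flush, to the inspection camera. Finish while still holding the tray in the air there, level and still, with the pocket centred under the lens and 120 mm below it; touch neither the camera nor its stand, and leave the other things on the table where they are.

Things in the scene. Friction and masses are not known exactly. Their poses are not given: they have to be found in the camera images.
- nest: Fixed black board 100 x 130 x 10 mm lying on the table, with four L-shaped corner locators 7 mm high (legs 20 mm long, 6 mm thick) between which the tray sits with 2 mm play all round; the tray comes out straight up. Origin on the table under the tray's origin; same axes as the tray (x away from the tray's handle). The four sides between the corners are open, and the handle sticks out over the table on the -x side.
- tray: Loose ball tray, 0.09 kg, plain grey moulded plastic: a plate 4 mm thick (x from -40 to +40 mm, y from -58 to +52 mm) with a raised pocket block 5 mm high on it (x -40..40, y -34..52, top 9 mm above the underside); the uncovered strip 24 mm wide along the -y side is the ledge for the scale bar. A neck 12 mm wide, 10 mm high runs out to -x and ends in a black grip. Origin: underside of the plate, where x and y are 0; z up. At the start the underside is 10 mm above the table.
- tray_grip (a point): Centre of the tray's black plastic grip, a bar 60 mm long (tray x), 16 mm wide (tray y), 24 mm high, at [-135, 0, 18] mm in the tray's frame; its centre is 28 mm above the table at the start and nothing lies under it but the table 16 mm below its underside. Axes are the tray's. Fingers close along its y. The tray's weight, about 130 mm beyond the grip, tips it a little in a weak grip: use a firm one (40 N or more).
- pocket (a point): Centre of the mouth of the round flat-bottomed pocket in the pocket block's top: 30 mm across, 3 mm deep; at [0, 32, 9] mm in the tray's frame. Axes are the tray's.
- block_edge (a point): Middle of the pocket block's straight -y side face, at its foot, level with the ledge: [0, -34, 4] mm in the tray's frame. The face is 80 mm long along x and 5 mm high; the ledge lies on its -y side. Axes are the tray's. A bar laid flush has its centre at [0, -6, 7] mm in this frame.
- ball_center (a point): Centre of the loose steel bearing ball, 16 mm across, 17 g, free to roll in the pocket; it stands out 13 mm above the pocket block's top.
- bar_mid (a point): Centre of the loose scale bar: dark metal bar with white graduation lines on top, 70 mm long (its x), 12 mm wide (its y), 14 mm high, 32 g, lying on the table at the start; centre 7 mm above what it lies on. Either end may point either way. Gripped across its 12 mm width by its upper half, the finger tips stay above the 5 mm high pocket block when it is laid down.
- camera_stand: Fixed inspection camera: a dark steel base plate (115 x 90 x 14 mm, 20 to 135 mm behind the lens axis in the stand's +x), a post at x = 115 mm, 430 mm high, and an arm that carries the downward-looking camera. Origin on the table straight under the lens. Lens and ring light are 52 mm across; the space under the lens is open from the robot's side and both flanks.
- lens (a point): Centre of the front of the downward-looking lens, 290 mm above the table, straight above the stand's origin.
- alcohol_bottle: White squeeze bottle with a red nozzle, 60 mm across, 150 mm high, a bystander. Origin at its underside.
- tweezers: Steel tweezers 124 mm long lying flat, a bystander.
- masking_tape: Roll of masking tape 100 mm across, 25 mm high, a bystander.
Things that resemble listed ones, but are neither listed nor needed, are in the scene too. What is shaped like the part that bears bar_mid but turquoise or yellow is not meant.

How it is judged:
On the way, in this order (a step that is already met when the one before it is completed fails the run):
1. the scale bar lies on the ledge of the tray, flush along the pocket block, let go, while the tray is still in its nest (y of bar_mid in the frame of block_edge between -0.0085 and -0.0035 m and x of bar_mid in the frame of block_edge between -0.015 and 0.015 m and z of bar_mid in the frame of block_edge between 0.004 and 0.0105 m and angle between the x axis of bar_mid and the x axis of block_edge, either way round below 0.05 rad and height (world z) of pocket below 0.025 m and contact force between scale_bar and the fingers below 0.2 N), for 0.2 s.
2. the tray is lifted clear of the nest with the ball in its pocket and the bar flush (y of bar_mid in the frame of block_edge between -0.01 and -0.0035 m and x of bar_mid in the frame of block_edge between -0.015 and 0.015 m and z of bar_mid in the frame of block_edge between 0.004 and 0.0105 m and angle between the x axis of bar_mid and the x axis of block_edge, either way round below 0.08 rad and horizontal distance between ball_center and pocket below 0.011 m and distance between ball_center and pocket below 0.0145 m and height (world z) of pocket above 0.06 m), for 0.2 s.
At the end, for the whole second after the job is handed in: Tray held by its grip, in the air, still and within 5 deg of level; pocket within 12 mm of the lens axis, 105 to 135 mm below the lens; ball in its pocket; bar on the ledge within 15 mm of mid-edge, gap at most 4 mm, parallel within 0.08 rad (when laid: 2.5 mm, 0.05 rad) (y of bar_mid in the frame of block_edge between -0.01 and -0.0035 m and x of bar_mid in the frame of block_edge between -0.015 and 0.015 m and z of bar_mid in the frame of block_edge between 0.004 and 0.0105 m and angle between the x axis of bar_mid and the x axis of block_edge, either way round below 0.08 rad and horizontal distance between ball_center and pocket below 0.011 m and distance between ball_center and pocket below 0.0145 m and horizontal distance between pocket and lens below 0.012 m and z of pocket in the frame of lens between -0.135 and -0.105 m and angle between pocket's own z axis and vertical below 0.087 rad and linear speed of tray below 0.02 m/s and contact force between tray and the fingers above 1 N and contact force between tray and nest below 0.1 N and contact force between tray and camera_stand below 0.1 N); the arm keeps its last pose, push and grip.
It fails at once if the tray is tipped by more than 14 degrees (angle between pocket's own z axis and vertical above 0.25 rad).
It fails at once if the ball leaves its pocket (distance between ball_center and pocket above 0.022 m).
It fails at once if the camera or its stand is touched (contact force between camera_stand and anything else above 1 N).
It fails at once if a bystander is moved (distance of any of alcohol_bottle, tweezers, masking_tape from where it was at the start of the episode above 0.02 m).
It also fails if it takes over 64 s, if anything falls off the work surface, if the arm or the gripper's body presses on something with over 40 N, if the wrist force passes 120 N, or if a joint passes its speed limit or range.

## Robot

A 6-joint arm with a two-finger parallel gripper is mounted at the origin on a cart in front of the work surface, level with it; the furniture and walls round the work are solid. World frame = base frame: x ahead of the robot, y to its left, z up, the work surface at z = 0. Lengths are in m, angles in rad, forces in N, time in s.
With the tool pointing down it reaches from about 0.375 to 0.9 m from the base axis. Payload 3.1 kg.
Tool frame: the origin (TCP) lies midway between the tips of the shut fingers; the grasp point (between the pads) lies 19 mm behind it; z points along the fingers, y is the line along which they close (so a half turn about z gives the same grasp; the last joint's range is limited). The gripper opens to 87 mm and grips with 3 to 60 N. Pads are 19 mm wide; open, the fingers measure 117 mm over their backs; the gripper's body (75 mm by 190 mm) begins 51 mm behind the grasp point.
Start: joints at [-1.508, 0.527, 1.433, -0, 1.181, -0.178], TCP at [0.15, -0.607, 0.223] pointing down, gripper open.
Joint ranges: [-3.08, 3.08], [-0.75, 2.2], [0.22, 2.44], [-1.43, 4.57], [0, 2.65], [-2.85, 2.85]. Speed limits (rad/s): [2.79, 2.79, 3.14, 3.14, 3.14, 3.14].

## Interface

Orientations are given as a unit quaternion [x, y, z, w].
In Python, from rig import status, imaging, order gives the robot as it stands.
- The arm moves only by the tool arm_command, never from a script. Its argument "deltas" is one flat list of numbers, 5 for each row, row after row: the opening, from -1 (shut) to 1 (fully open), so that 0 is half open, then the shift along the tool's x, y, z in m, then the turn about the tool's z in rad. In form: [gripper, tx, ty, tz, roll, gripper, tx, ty, tz, roll, ...]. A call has 1 to 12 rows; each row shifts and turns the commanded pose from where the row before left it, along the tool's axes as they then stand; what a row does not reach is not made up. A row lasts 1/8 s, in which the tool goes at most 62.5 mm and 10.7 degrees, less where a joint would pass 70% of its speed; a pose out of reach is approached as far as the arm can. A call with a gripper value outside its range is refused whole. The fingers move at their own pace and stop on an object; "newtons" is the grip in N (left out, the last holds). Time passes only in rows, so rows that do not move let the fingers close. It gives the time, the measured TCP pose, the force, the opening and the grip force at its end, in the units of the state.
- status.get_obs(): the state, without advancing time (a new reading comes with each control period).
- imaging.camera(name): name is "scene" or "top"; returns (picture, depth): 480x640x3 uint8, red, green, blue; 480x640 float32, m along the optical axis (not along the pixel's ray), 0 where there is no reading.
- imaging.camera_params(name): a dict with "intrinsics" (3x3 intrinsics, pixels), "camera_from_world" (4x4, takes a point from world to camera coordinates). Camera axes: x right, y up, looking along -z (the intrinsics and any distortion apply to the point x, -y, -z); pixel columns grow to the right and rows downward; lengths in m; the calibration is good to about 2 mm. A picture is of the moment at which its call begins. camera_params takes no time and is no camera call.
- order.hand_in(): hands the job in; it is judged then, once.
The state is a dict: "time": time; "q": joint angles; "joint_velocities": joint speeds; "joint_torque": joint torques, N m; "position": TCP position; "tool_rot": TCP orientation; "ft_force": force on the tool from outside, world axes, zero at the start; "moment": the same for the moment, N m; "grip_width": finger opening in m; "grip_force": force on a finger pad.
Only numpy, scipy, OpenCV 4.12 (cv2) and the standard library are available. Lean on these libraries where they do the work, as an engineer would, in place of code of your own. Each camera call takes 0.05 s, during which the arm holds its last target. There are 200 camera calls.

## Working session

There is one attempt and no reset: what is moved stays moved. The work goes in short steps, Python scripts to look and compute and a tool call to move; the robot and the scene stay as the last step left them, time stands still between calls to the robot, and variables do not carry over. Pictures are saved under pics/ and viewed, at most 10 in all, crops included, and the job is handed in when it is done.

Besides the shell and the picture viewer there is one more tool, called after "Request:" as name(argument=value, ...) on one line, values as JSON. arm_command: Moves the arm, as the interface text tells. Its arguments: {"type":"object","properties":{"deltas":{"type":"array"},"newtons":{"type":"number"}},"required":["deltas"]}

```bash
mkdir -p pics
cat > h.py <<'E'
import numpy as np, cv2
from rig import status, imaging, order
def snap(n,f=None):
    im,d=imaging.camera(n); np.savez(f'/tmp/{n}.npz',im=im,d=d)
    if f: cv2.imwrite(f'pics/{f}.png',im[:,:,::-1])
    return im,d
def ray(n,u,v):
    p=imaging.camera_params(n); K=np.array(p['intrinsics']); T=np.array(p['camera_from_world'])
    R=T[:3,:3]; c=-R.T@T[:3,3]
    q=np.linalg.inv(K)@[u,v,1]; return c,R.T@np.array([q[0],-q[1],-q[2]])
def onz(n,u,v,z):
    c,d=ray(n,u,v); return c+d*(z-c[2])/d[2]
def cloud(n,d):
    p=imaging.camera_params(n); K=np.array(p['intrinsics']); T=np.array(p['camera_from_world'])
    v,u=np.mgrid[:480,:640]; q=np.stack([(u-K[0,2])/K[0,0]*d,-(v-K[1,2])/K[1,1]*d,-d],-1)
    return (q-T[:3,3])@T[:3,:3]
E
python3 - <<'E'
from h import *
for n in('scene','top'):
    snap(n,n+'0'); p=imaging.camera_params(n); print({k:np.round(v,3).tolist() if not isinstance(v,str) else v for k,v in p.items()})
print(status.get_obs())
E
```

```text
{'intrinsics': [[466.648, 0.0, 312.846], [0.0, 466.648, 246.823], [0.0, 0.0, 1.0]], 'camera_from_world': [[0.826, -0.563, 0.021, -0.593], [0.381, 0.587, 0.714, -0.159], [-0.414, -0.582, 0.7, -0.941], [0.0, 0.0, 0.0, 1.0]]}
{'intrinsics': [[480.189, 0.0, 323.887], [0.0, 480.189, 234.563], [0.0, 0.0, 1.0]], 'camera_from_world': [[-0.003, -1.0, -0.011, -0.277], [0.997, -0.003, 0.079, -0.513], [-0.079, -0.011, 0.997, -1.081], [0.0, 0.0, 0.0, 1.0]]}
{'time': 0.1, 'q': array([-1.50751490e+00,  5.28361747e-01,  1.43377766e+00, -3.08272425e-05,
        1.18140669e+00, -1.78503788e-01]), 'joint_velocities': array([ 0.00234913, -0.00205514, -0.00360588,  0.00074495, -0.000748  ,
       -0.00106692]), 'joint_torque': array([-3.33832159e-04, -4.40985990e+01, -1.77150911e+01,  6.35318086e-02,
        5.34290413e-02, -4.44920465e-05]), 'position': array([ 0.14962271, -0.60614195,  0.22167542]), 'tool_rot': array([ 9.92700203e-01,  1.20604114e-01,  4.20084535e-05, -9.75920044e-04]), 'ft_force': array([-0.02709523, -0.46764513, -0.52351897]), 'moment': array([-0.00136477, -0.01479388,  0.00213723]), 'grip_force': 0.0, 'grip_width': 0.08726633855482806}
```

View pics/scene0.png

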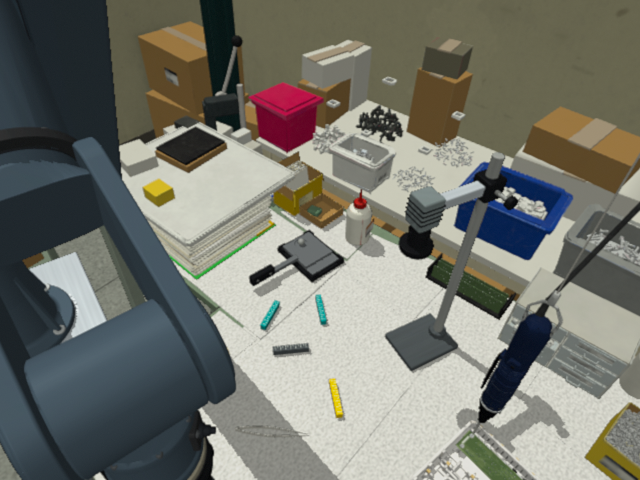

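View pics/top0.png

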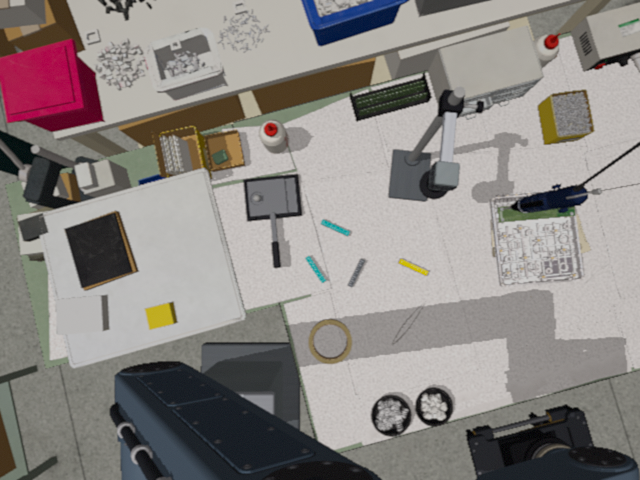

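The top view shows the dark bar at about (357,272), the tray block at (272,198) with the ball near (258,198), and the black grip at (276,255). The stand base is at (410,175) and the lens head at (440,180). In the scene view the bar is at (291,349) and the tray at (310,255).

Run:
```python
from h import *
t=np.load('/tmp/top.npz'); s=np.load('/tmp/scene.npz')
def crop(im,x0,y0,w,h,k): return cv2.resize(im[y0:y0+h,x0:x0+w,::-1],None,fx=k,fy=k,interpolation=cv2.INTER_NEAREST)
a=crop(t['im'],235,165,80,110,5); b=crop(s['im'],240,220,110,75,3.6)
c=crop(t['im'],380,80,90,130,2.6)
W=np.zeros((600,800,3),np.uint8); W[:550,:400]=a; W[:270,402:402+396]=b[:270,:396]; W[272:272+328,402:402+234]=c[:328,:234]
cv2.imwrite('pics/c1.png',W)
def rect(n,im,lo,hi,roi,z):
    x0,y0,x1,y1=roi; g=im[y0:y1,x0:x1].astype(int); v=g.max(2)
    m=((v<hi)&(v>=lo)&(g.max(2)-g.min(2)<45)).astype(np.uint8)
    m=cv2.morphologyEx(m,cv2.MORPH_CLOSE,np.ones((3,3)))
    cs,_=cv2.findContours(m,0,2); cnt=max(cs,key=cv2.contourArea)
    cc=np.zeros_like(m); cv2.drawContours(cc,[cnt],-1,1,-1); ys,xs=np.nonzero(cc)
    P=np.array([onz(n,x+x0,y+y0,z)[:2] for x,y in zip(xs,ys)])
    r=cv2.minAreaRect((P*1000).astype(np.float32)); C=P.mean(0); e,V=np.linalg.eigh(np.cov(P.T)); ax=V[:,1]
    print(n,len(xs),'mean',C.round(4),'rect',np.round(r[0],1),np.round(r[1],1),'axis deg',np.degrees(np.arctan2(ax[1],ax[0])).round(1))
rect('top',t['im'],0,140,(340,250,375,295),.014)
rect('scene',s['im'],0,140,(265,335,318,362),.010)
rect('top',t['im'],0,50,(266,235,290,275),.04)
rect('scene',s['im'],0,50,(244,258,280,290),.03)
for n,f in(('top',t),('scene',s)):
    P=cloud(n,f['d'])
    for u,v in ([(357,272),(276,255),(290,190),(258,198),(443,178),(410,175)] if n=='top' else [(291,349),(262,274),(310,255),(302,240),(425,215),(425,340)]): print(n,u,v,P[v,u].round(4),f['im'][v,u])
```

```text
top 167 mean [ 0.4255 -0.3526] rect [ 425.3 -352.9] [13.1 69.4] axis deg 153.1
scene 359 mean [ 0.4236 -0.3549] rect [ 424.4 -355.8] [23.7 71.4] axis deg 153.2
top 128 mean [ 0.4662 -0.1705] rect [ 466.6 -170.4] [54.6 11.5] axis deg -174.4
scene 235 mean [ 0.4663 -0.1709] rect [ 466.4 -170.7] [61.1 24.9] axis deg -171.2
top 357 272 [ 0.426  -0.3535  0.0137] [93 96 99]
top 276 255 [ 0.4644 -0.1711  0.0415] [39 39 41]
top 290 190 [ 0.616  -0.1997  0.0138] [116 116 119]
top 258 198 [ 0.5951 -0.1279  0.0297] [134 132 129]
top 443 178 [ 0.5663 -0.4616  0.4   ] [133 137 140]
top 410 175 [ 0.6502 -0.4783  0.0125] [83 86 91]
scene 291 349 [ 0.4229 -0.3575  0.016 ] [75 81 80]
scene 262 274 [ 0.4634 -0.1777  0.04  ] [19 18 20]
scene 310 255 [ 0.5926 -0.1711  0.021 ] [106 110 110]
scene 302 240 [ 0.5997 -0.1268  0.0295] [139 141 135]
scene 425 215 [ 0.559  -0.4846  0.3825] [72 79 77]
scene 425 340 [ 0.654  -0.4853  0.0158] [80 86 86]
```

View pics/c1.png

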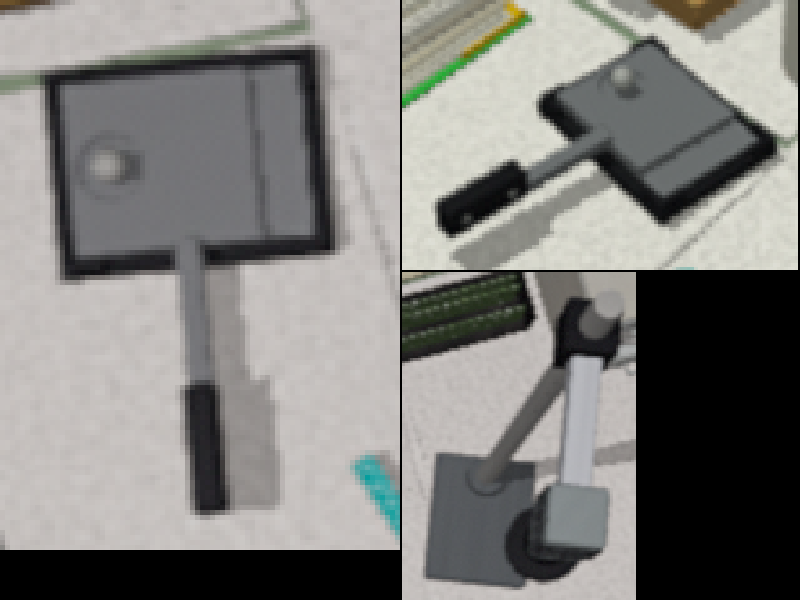

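The crop shows the tray in its black nest with the ledge on the right (-y) side. The ball in its pocket is at crop (105,165), the grip runs down the frame, and the stand plate has the lens ring to its lower right. Next I'll fit the tray and stand precisely.

```bash
cat >> h.py <<'E'
def mrect(n,im,lo,hi,roi,z,op=0):
    x0,y0,x1,y1=roi; g=im[y0:y1,x0:x1].astype(int); v=g.max(2)
    m=((v<hi)&(v>=lo)&(v-g.min(2)<30)).astype(np.uint8)
    if op: m=cv2.morphologyEx(cv2.morphologyEx(m,cv2.MORPH_CLOSE,np.ones((3,3))),cv2.MORPH_OPEN,np.ones((op,op)))
    cs,_=cv2.findContours(m,0,2); c=max(cs,key=cv2.contourArea); mm=np.zeros_like(m); cv2.drawContours(mm,[c],-1,1,-1)
    ys,xs=np.nonzero(mm); P=np.array([onz(n,x+x0,y+y0,z)[:2] for x,y in zip(xs,ys)])
    return cv2.minAreaRect((P*1000).astype(np.float32)),P.mean(0)
E
python3 - <<'E'
from h import *
t=np.load('/tmp/top.npz')['im']; s=np.load('/tmp/scene.npz')['im']
print('nest+tray',mrect('top',t,0,150,(238,168,312,230),.016,9))
print('tray grey',mrect('top',t,88,145,(238,168,312,230),.017,9))
print('dark stand',mrect('top',t,0,110,(380,140,432,205),.014,9))
for n,im,roi in (('top',t,(416,130,470,205)),('scene',s,(390,222,440,265))):
    x0,y0,x1,y1=roi; g=im[y0:y1,x0:x1]; m=(g.max(2)<45).astype(np.uint8)
    cs,_=cv2.findContours(m,0,2); c=max(cs,key=cv2.contourArea); x,y,w,h=cv2.boundingRect(c); print(n,'ring box',x+x0,y+y0,w,h)
    for z in(.29,.30,.32): print(z,onz(n,x+x0,y+y0+h/2,z).round(4),onz(n,x+x0+w/2,y+y0+h-.5,z).round(4))
x0,y0=400,215
print(s[225:265:2,400:440:4].max(2))
# edge between block & ledge in top
g=t[:,:,1].astype(int)
for v in (182,190,198,206): print(v,g[v,276:306])
E
```

```text
Traceback (most recent call last):
  File "h.py", line 22, in mrect
    ys,xs=np.nonzero(mm); P=np.array([onz(n,x+x0,y+y0,z)[:2] for x,y in zip(xs,ys)])
                                      ~~~^^^^^^^^^^^^^^^
  File "h.py", line 12, in onz
    c,d=ray(n,u,v); return c+d*(z-c[2])/d[2]
        ~~~^^^^^^^
  File "h.py", line 8, in ray
    p=imaging.camera_params(n); K=np.array(p['intrinsics']); T=np.array(p['camera_from_world'])
ValueError: time passes only in moves, steps and waits
```

```bash
sed -i "s/^def snap/from functools import lru_cache\n@lru_cache\ndef par(n): return imaging.camera_params(n)\ndef snap/; s/p=imaging.camera_params(n);/p=par(n);/" h.py
python3 - <<'E'
from h import *
t=np.load('/tmp/top.npz')['im']; s=np.load('/tmp/scene.npz')['im']
print('nest+tray',mrect('top',t,0,150,(238,168,312,230),.016,9))
print('tray grey',mrect('top',t,88,145,(238,168,312,230),.017,9))
print('dark stand',mrect('top',t,0,110,(380,140,432,205),.014,9))
for n,im,roi in (('top',t,(416,130,470,205)),('scene',s,(390,222,440,265))):
    x0,y0,x1,y1=roi; g=im[y0:y1,x0:x1]; m=(g.max(2)<45).astype(np.uint8)
    cs,_=cv2.findContours(m,0,2); c=max(cs,key=cv2.contourArea); x,y,w,h=cv2.boundingRect(c); print(n,'ring box',x+x0,y+y0,w,h)
    for z in(.29,.30,.32): print(z,onz(n,x+x0,y+y0+h/2,z).round(4),onz(n,x+x0+w/2,y+y0+h-.5,z).round(4))
print(s[225:265:2,396:440:4].max(2))
g=t[:,:,1].astype(int)
for v in (182,190,198,206): print(v,g[v,276:306])
E
```

```text
nest+tray (((590.4135131835938, -161.07980346679688), (133.6569061279297, 130.69842529296875), 5.723076820373535), array([ 0.59824391, -0.16094623]))
tray grey (((600.1412963867188, -158.43118286132812), (81.31266021728516, 111.13709259033203), 5.507002353668213), array([ 0.60022696, -0.15808019]))
dark stand (((651.100830078125, -478.16107177734375), (96.95024108886719, 114.86082458496094), 88.8482437133789), array([ 0.64912927, -0.47928351]))
top ring box 420 171 35 27
0.29 [ 0.5768 -0.4479  0.29  ] [ 0.5539 -0.4777  0.29  ]
0.3 [ 0.5749 -0.446   0.3   ] [ 0.5523 -0.4754  0.3   ]
0.32 [ 0.5713 -0.4422  0.32  ] [ 0.5492 -0.4709  0.32  ]
scene ring box 400 226 34 33
0.29 [ 0.5718 -0.4415  0.29  ] [ 0.57   -0.4813  0.29  ]
0.3 [ 0.5635 -0.4485  0.3   ] [ 0.5617 -0.4875  0.3   ]
0.32 [ 0.5469 -0.4625  0.32  ] [ 0.5452 -0.4999  0.32  ]
[[117 117 115 116  75  70  63  51  67  80  74]
 [115 116 114  76  33  75  47  69  80  87 173]
 [148 118 114  75   8  70  80  79  68 193 203]
 [155 152 120  74  14  33  81  54  14 153 203]
 [155 156  91  17  13  12  33  14  11 120 156]
 [140 153  23  15  1
[... 493 characters left out ...]
57]
 [218 211 215 158  15   9   9  28 137 139 127]
 [214 211 216 212 186 117 139 192 216 154  64]
 [214 216 215 214 214 213 206 215 209 215  14]
 [214 213 212 218 208 205 211 216 216 103  21]]
182 [116 115 114 115 115 116 116 113  93  84 102 114 117 116 116 115 116 114
  95  58  27  15  59 117 144 163 177 184 187 192]
190 [116 116 116 115 116 116 115 116 113  98 103 114 117 116 116 116 116 118
 114  86  46  26  32  69 132 173 190 192 184 185]
198 [115 116 116 117 115 116 116 115 115 103  90 104 116 118 118 116 117 117
 120 119  90  45  26  38  80 138 180 197 196 187]
206 [117 116 116 116 117 117 117 117 117 116 104  92 106 115 117 117 118 117
 118 119 118  90  45  27  45  98 136 157 176 187]
```

```bash
cat >> h.py <<'E'
def proj(n,P):
    p=par(n); T=np.array(p['camera_from_world']); q=np.asarray(P)@T[:3,:3].T+T[:3,3]
    K=np.array(p['intrinsics']); return np.stack([K[0,2]+K[0,0]*q[:,0]/-q[:,2],K[1,2]-K[1,1]*q[:,1]/-q[:,2]],1)
E
python3 - <<'E'
from h import *
a=np.linspace(0,6.28,100)
for n in('scene','top'):
  for z in(.29,.31):
    p=proj(n,np.stack([.5736+.026*np.cos(a),-.4731+.026*np.sin(a),0*a+z],1)); print(n,z,p.min(0).round(1),p.max(0).round(1))
b=np.load('/tmp/top.npz')['im'][:,:,1].astype(int)
for v in(165,175,185): print(v,b[v,384:424])
for n in ('scene','top'):
  P=cloud(n,np.load(f'/tmp/{n}.npz')['d']); m=(P[...,2]>.28)&(P[...,2]<.335)&(np.hypot(P[...,0]-.5736,P[...,1]+.4731)<.05)
  Q=P[m]; print(n,len(Q),Q.min(0),Q.max(0),Q.mean(0))
E
```

```text
scene 0.29 [397.6 242.3] [432.5 266.9]
scene 0.31 [399.6 232.7] [435.3 257.4]
top 0.29 [419.6 171.4] [449.6 201.1]
top 0.31 [421.8 169. ] [452.6 199.4]
165 [188 185 184 179 182 190 175 132  93  88  90  90  91  91  88  90  90  90
  89  90  89  89  91  85  77  68  63  62  62  62  61  64  78  83  87  87
  87  87  89  87]
175 [191 190 189 192 191 173 129  91  89  91  91  90  89  90  88  92  90  88
  89  89  90  90  88  86  89  88  86  87  88  89  90  88  88  87  87  88
  90  84  63  39]
185 [191 193 191 187 171 130  92  88  88  91  90  89  88  88  89  89  90  90
  90  91  88  88  87  86  87  88  85  89  87  89  88  88  88  87  80  55
  32  31  32  32]
scene 698 [ 0.54790707 -0.49463511  0.30000136] [ 0.59993392 -0.44397282  0.33499041] [ 0.5649405  -0.47599523  0.3143661 ]
top 339 [ 0.54913699 -0.48928461  0.30176763] [ 0.59768865 -0.44216721  0.33360339] [ 0.56692958 -0.45875069  0.31267532]
```

Request:
arm_command(deltas=[1,0,0,0,0.142,1,0,0,0,0.142,1,0,0,0,0.142,1,0,0,0,0.142,1,0,0,0,0.142,0,0.0188,-0.05,0.023,0,0,0.0188,-0.05,0.023,0,0,0.0188,-0.05,0.023,0,0,0.0188,-0.05,0.023,0,0,0.0188,-0.05,0.023,0,0,0.0188,-0.05,0.023,0,0,0.0188,-0.05,0.023,0], newtons=15)

```text
time: 1.6
position: [0.4262, -0.3526, 0.0606]
tool_rot: [0.973, -0.232, -0.0, -0.0]
ft_force: [0.6, -0.4, -0.3]
grip_width: 0.0438
grip_force: 0.0
```

Request:
arm_command(deltas=[0,-0.001,0,0.018,0,0,0,0,0.018,0,0,0,0,0.0165,0,0,0,0,0,0,-1,0,0,0,0,-1,0,0,0,0,-1,0,0,0,0,-1,0,0,0,0,-1,0,0,0,0,-1,0,0,0,0])

```text
time: 2.85
position: [0.4243, -0.3535, 0.0094]
tool_rot: [0.973, -0.232, 0.0, 0.0]
ft_force: [-0.2, 0.4, 3.9]
grip_width: 0.0117
grip_force: 15.0
```

Run:
```python
from h import *
im,d=snap('scene','s1'); o=status.get_obs(); print(o['position'],o['grip_width'],o['grip_force'],o['ft_force'])
cv2.imwrite('pics/s1c.png',cv2.resize(im[300:400,220:360,::-1],None,fx=4,fy=4))
```

```text
[ 0.42432148 -0.35352955  0.00944606] 0.011188156339751003 15.000645071268082 [-0.26479588  0.10277897  4.00835181]
```

View pics/s1c.png

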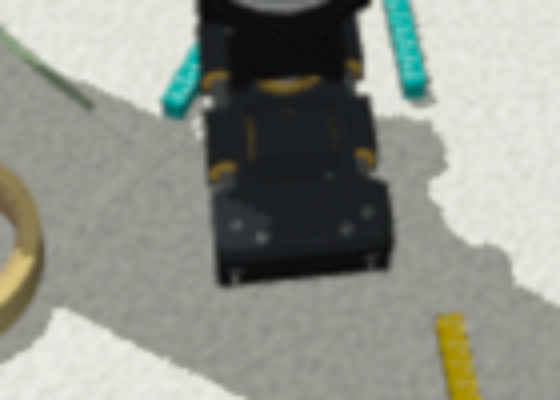

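The scene view shows the gripper over the bar at the crop centre, with the neighbouring turquoise and yellow bars untouched. The width is 11 mm, so the bar is held.

Request:
arm_command(deltas=[-1,0,0,-0.018,0,-1,0,0,-0.02,0,-1,0,0,-0.02,-0.1418,-1,0,0,0,-0.1418,-1,0,0,0,-0.1418,-1,0,0,0,-0.1418,-1,0.0387,-0.0271,0,0,-1,0.0387,-0.0271,0,0,-1,0.0387,-0.0271,0,0,-1,0.0387,-0.0271,0,0,-1,0.0386,-0.0271,0,0,-1,0,0,0,0])

```text
time: 4.4
position: [0.6058, -0.197, 0.068]
tool_rot: [0.999, 0.052, 0.001, 0.0]
ft_force: [-0.8, 0.1, -0.6]
grip_width: 0.0115
grip_force: 15.0
```

Run:
```python
from h import *
im,d=snap('scene'); im2,d2=snap('top'); o=status.get_obs(); print(o['position'],o['tool_rot'],o['grip_width'],o['grip_force'],o['ft_force'])
W=np.zeros((420,800,3),np.uint8)
W[:400,:400]=cv2.resize(im[195:295,260:360,::-1],(400,400)); W[:400,400:]=cv2.resize(im2[150:250,230:330,::-1],(400,400))
cv2.imwrite('pics/c2.png',W)
```

```text
[ 0.60297393 -0.19897191  0.06744091] [ 9.98738103e-01  5.02206854e-02 -2.78963482e-04  8.38746525e-05] 0.011513855227611516 14.99983862042427 [-0.49669359 -0.14401135 -0.4187156 ]
```

View pics/c2.png

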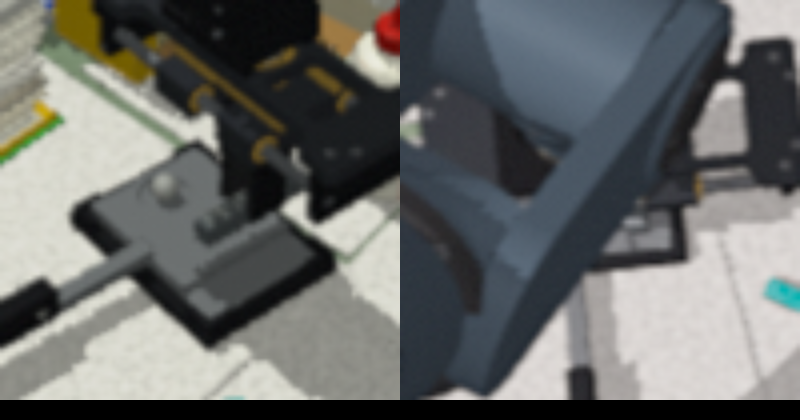

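The left crop shows the bar gripped and hanging above the ledge edge at about (225,220), parallel to it, with the ball still in its pocket. The top view is blocked by the arm.

Request:
arm_command(deltas=[-1,0,0,0.02,0,-1,0,0,0.02,0,-1,0,0,0,0,-1,0,0,0,0])

```text
time: 5.0
position: [0.6025, -0.1996, 0.0263]
tool_rot: [0.999, 0.049, -0.001, -0.001]
ft_force: [-0.4, -0.2, 0.6]
grip_width: 0.0115
grip_force: 15.0
```

Request:
arm_command(deltas=[-1,0,0,0.002,0,-1,0,0,0.0015,0,-1,0,0,0,0,-1,0,0,0,0])

```text
time: 5.5
position: [0.6033, -0.1994, 0.0237]
tool_rot: [0.999, 0.05, 0.0, 0.0]
ft_force: [-0.1, -0.4, -0.4]
grip_width: 0.012
grip_force: 15.0
```

Request:
arm_command(deltas=[-1,0,0,0.0005,0,-1,0,-0.001,0,0,-1,0,-0.001,0,0,-1,0,0,0,0])

```text
time: 6.0
position: [0.6031, -0.1973, 0.0231]
tool_rot: [0.999, 0.049, 0.0, -0.0]
ft_force: [0.2, -0.6, 0.0]
grip_width: 0.0117
grip_force: 15.0
```

Run:
```python
from h import *
im,d=snap('scene'); o=status.get_obs(); print(o['position'],o['tool_rot'],o['grip_width'],o['ft_force'])
cv2.imwrite('pics/c3.png',cv2.resize(im[215:295,260:360,::-1],None,fx=7,fy=7))
```

```text
[ 0.60306071 -0.1972944   0.02310212] [ 9.98774071e-01  4.95010265e-02  1.35945481e-05 -6.54018117e-05] 0.011711490250397697 [-0.23373658  0.07300458  0.55656115]
```

View pics/c3.png

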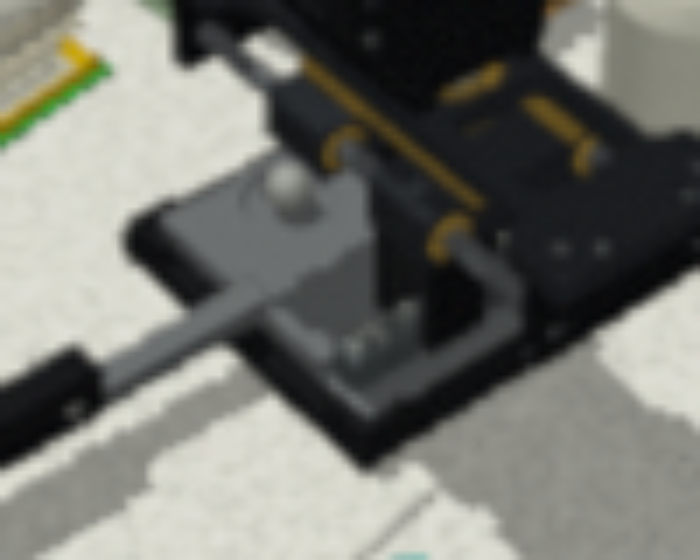

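The bar is on the ledge beside the block with its end at about (340,345), and no side contact has shown up yet. I'll keep nudging toward the block.

Request:
arm_command(deltas=[-1,0,-0.0007,0,0,-1,0,0,0,0,-1,0,0,0,0])

```text
time: 6.42
position: [0.603, -0.1968, 0.0231]
tool_rot: [0.999, 0.049, 0.0, -0.0]
ft_force: [0.7, -0.2, 0.2]
grip_width: 0.0115
grip_force: 15.0
```

Request:
arm_command(deltas=[-1,0,-0.0007,0,0,-1,0,0,0,0,-1,0,0,0,0])

```text
time: 6.8
position: [0.6029, -0.1961, 0.0231]
tool_rot: [0.999, 0.049, 0.0, 0.0]
ft_force: [0.1, 0.4, 0.6]
grip_width: 0.0116
grip_force: 15.0
```

Request:
arm_command(deltas=[-1,0,-0.0007,0,0,-1,0,0,0,0,-1,0,0,0,0])

```text
time: 7.18
position: [0.6029, -0.1954, 0.0231]
tool_rot: [0.999, 0.049, 0.0, 0.0]
ft_force: [-0.3, -0.4, 1.4]
grip_width: 0.0113
grip_force: 15.0
```

Request:
arm_command(deltas=[-1,0,-0.001,0,0,-1,0,0,0,0,-1,0,0,0,0])

```text
time: 7.55
position: [0.6028, -0.1944, 0.0231]
tool_rot: [0.999, 0.05, 0.0, 0.0]
ft_force: [0.1, -2.0, 0.7]
grip_width: 0.0117
grip_force: 15.0
```

Request:
arm_command(deltas=[-1,0,-0.001,0,0,-1,0,0,0,0,-1,0,0,0,0])

```text
time: 7.92
position: [0.6027, -0.1934, 0.0231]
tool_rot: [0.999, 0.049, 0.0, 0.0]
ft_force: [0.5, -2.2, 0.7]
grip_width: 0.0117
grip_force: 15.0
```

Request:
arm_command(deltas=[-1,0,-0.0007,0,0,-1,0,0,0,0,-1,0,0,0,0])

```text
time: 8.3
position: [0.6026, -0.1927, 0.0231]
tool_rot: [0.999, 0.049, 0.0, 0.0]
ft_force: [1.2, -1.8, 0.2]
grip_width: 0.0116
grip_force: 15.0
```

Request:
arm_command(deltas=[-0.6,0,0,0,0,-0.6,0,0,0,0,-0.6,0,0,0,0,-0.6,0,0,0,0])

```text
time: 8.8
position: [0.6024, -0.1925, 0.0229]
tool_rot: [0.999, 0.049, -0.0, -0.0]
ft_force: [0.4, 0.8, -0.2]
grip_width: 0.0175
grip_force: 0.0
```

Request:
arm_command(deltas=[-0.4,0,0,-0.005,0,-0.4,0,0,-0.02,0,-0.4,0,0,-0.03,0,-0.4,0,0,-0.04,0,-0.4,0,0,-0.04,0])

```text
time: 9.43
position: [0.6027, -0.1928, 0.1608]
tool_rot: [0.999, 0.049, 0.001, 0.0]
ft_force: [0.4, -0.5, -0.1]
grip_width: 0.0258
grip_force: 0.0
```

Request:
arm_command(deltas=[0,-0.0335,-0.0092,0,0,0,-0.0335,-0.0092,0,0,0,-0.0335,-0.0092,0,0,0,-0.0332,-0.0091,0,0,0,0,0,0,0,0,0,0,0,0])

```text
time: 10.18
position: [0.4673, -0.1702, 0.1594]
tool_rot: [0.999, 0.049, 0.002, 0.001]
ft_force: [-0.0, 0.6, 0.6]
grip_width: 0.0434
grip_force: 0.0
```

Run:
```python
from h import *
im,d=snap('scene'); im2,d2=snap('top'); o=status.get_obs(); print(o['position'],o['tool_rot'],o['grip_width'])
W=np.zeros((420,800,3),np.uint8)
W[:400,:400]=cv2.resize(im[215:295,270:350,::-1],(400,400)); W[:400,400:]=cv2.resize(im2[165:265,230:330,::-1],(400,400))
cv2.imwrite('pics/c4.png',W)
g=im2[:,:,1].astype(int)
for v in (182,190,198,206,214): print(v,g[v,278:306])
print('bar',mrect('top',im2,60,108,(280,172,302,224),.028))
```

```text
[ 0.46749513 -0.17016852  0.15880451] [9.98770438e-01 4.95526019e-02 1.21688935e-03 8.19705170e-04] 0.04317967470888348
182 [131 132 131 132 133 135 136 145 139 119  93  84  90 100 119 113  78  37
  25  22  71 134 163 183 196 202 206 212]
190 [133 132 133 132 131 130 125 125 121 119 112  95  89  92 101 116 100  58
  33  38  39  82 149 192 210 211 204 204]
198 [132 132 133 133 132 133 138 136 124 114 107  97  90  94  94 101 118 100
  52  35  36  46  92 155 200 216 215 206]
206 [132 133 133 133 134 133 135 134 132 126 115 100  84  84  94  94 102 120
 101  54  33  35  54 114 154 176 195 206]
214 [ 61  57  51  48  42  42  39  41  41  41  40  39  38  40  39  37  39  41
  36  35  32  25  23  66 139 176 198 209]
bar (((598.8085327148438, -206.09686279296875), (36.745025634765625, 87.05339813232422), 76.74073028564453), array([ 0.59673517, -0.20330884]))
```

View pics/c4.png

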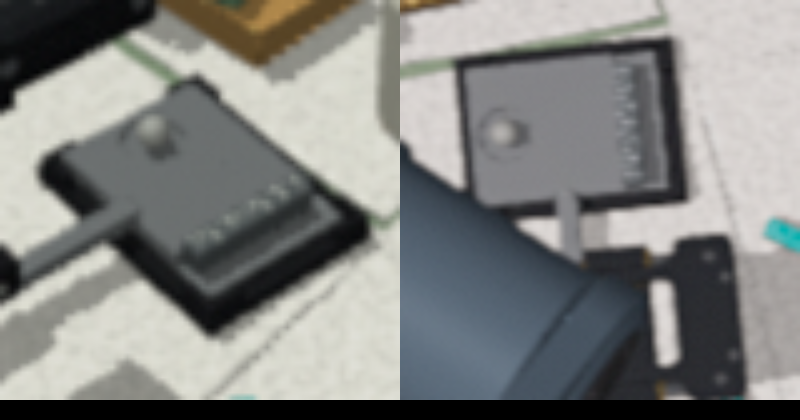

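The bar lies flush against the block and about mid-length: crop (185–305, 185–250) on the left, (628,125) on the right. The ball is in its pocket. Next is the tray grip.

Request:
arm_command(deltas=[0,-0.0014,-0.0009,0.03,0,0,0,0,0.04,0,0,0,0,0.04,0,0,0,0,0.025,0,0,0,0,0.0135,0,0,0,0,0,0,0,0,0,0,0])

```text
time: 11.15
position: [0.4652, -0.1691, 0.0103]
tool_rot: [0.999, 0.05, 0.001, 0.001]
ft_force: [0.5, 0.3, 0.1]
grip_width: 0.0435
grip_force: 0.0
```

Run:
```python
from h import *
im,d=snap('scene'); o=status.get_obs(); print(o['position'],o['tool_rot'],o['grip_width'],o['ft_force'])
cv2.imwrite('pics/c5.png',cv2.resize(im[200:310,220:360,::-1],None,fx=5,fy=5))
```

```text
[ 0.46523853 -0.16903975  0.01046323] [9.98771003e-01 4.95508640e-02 8.91740518e-04 6.32753407e-04] 0.04325148967745448 [-0.91089261  0.01213959 -0.4088374 ]
```

View pics/c5.png

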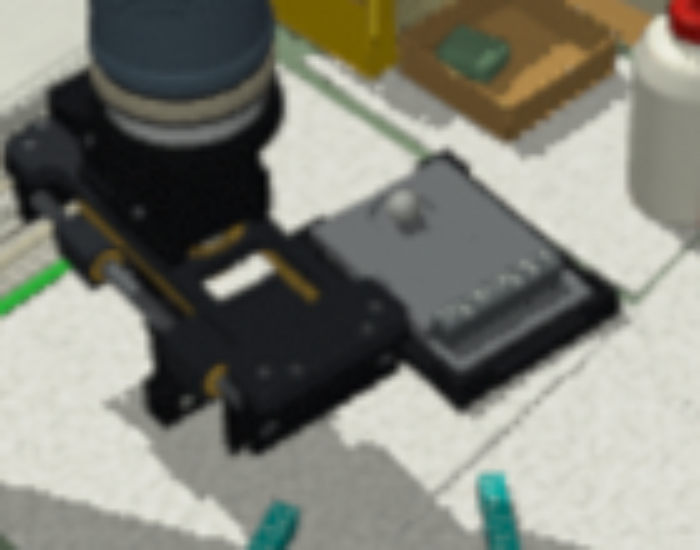

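The fingers straddle the grip, the bar is still flush and the ball is in its pocket. I'll close gently, then firm up.

Request:
arm_command(deltas=[-0.55,0,0,0,0,-0.55,0,0,0,0,-0.55,0,0,0,0,-0.6,0,0,0,0,-0.65,0,0,0,0,-0.7,0,0,0,0,-1,0,0,0,0,-1,0,0,0,0], newtons=5)

```text
time: 12.2
position: [0.4643, -0.1685, 0.0095]
tool_rot: [0.999, 0.05, -0.0, -0.0]
ft_force: [-0.3, 0.8, 0.1]
grip_width: 0.0162
grip_force: 5.0
```

Request:
arm_command(deltas=[-1,0,0,0,0,-1,0,0,0,0,-1,0,0,0,0], newtons=25)

```text
time: 12.58
position: [0.4643, -0.1685, 0.0095]
tool_rot: [0.999, 0.049, -0.0, -0.0]
ft_force: [0.1, 0.7, 0.5]
grip_width: 0.0156
grip_force: 24.9
```

Request:
arm_command(deltas=[-1,0,0,0,0,-1,0,0,0,0,-1,0,0,0,0], newtons=55)

```text
time: 12.95
position: [0.4643, -0.1686, 0.0095]
tool_rot: [0.999, 0.049, -0.0, -0.0]
ft_force: [0.4, 0.4, -0.3]
grip_width: 0.0157
grip_force: 54.9
```

Request:
arm_command(deltas=[-1,0,0,-0.001,0,-1,0,0,-0.002,0,-1,0,0,-0.004,0,-1,0,0,-0.006,0,-1,0,0,-0.008,0,-1,0,0,-0.008,0,-1,0,0,-0.008,0,-1,0,0,-0.007,0,-1,0,0,-0.006,0,-1,0,0,-0.005,0,-1,0,0,-0.003,0,-1,0,0,-0.002,0])

```text
time: 14.45
position: [0.4644, -0.1686, 0.0697]
tool_rot: [0.999, 0.05, -0.0, -0.0]
ft_force: [0.2, 1.0, -2.0]
grip_width: 0.0156
grip_force: 54.9
```

Run:
```python
from h import *
im,d=snap('scene'); o=status.get_obs(); print(o['position'],o['tool_rot'],o['grip_width'],o['ft_force'])
cv2.imwrite('pics/c6.png',cv2.resize(im[180:290,220:360,::-1],None,fx=5,fy=5))
```

```text
[ 0.4644752  -0.16863861  0.06979242] [9.98774038e-01 4.95016217e-02 8.26928198e-05 5.24384991e-05] 0.01529053092260377 [ 0.2987006  -0.5104496  -2.15772567]
```

View pics/c6.png

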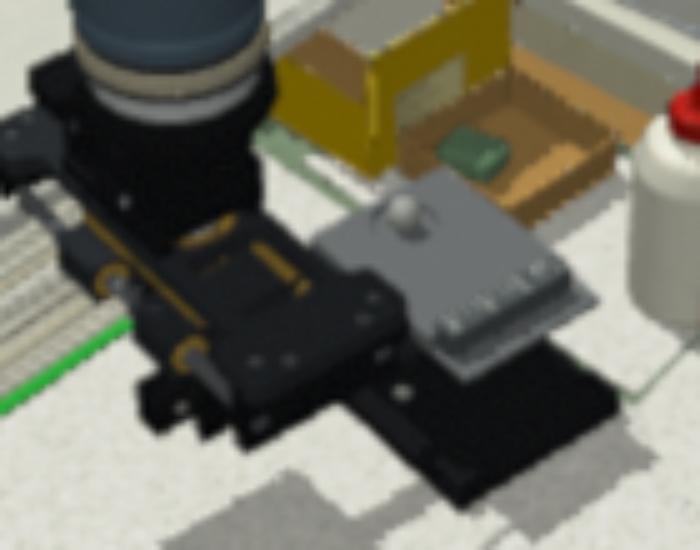

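The tray is clear of the nest and level, with the bar at crop (500,300) and the ball at (405,215) in place. Before carrying, I'll check the gripper's forward extent against the lens.

Run:
```python
from h import *
snap('top'); o=status.get_obs(); p=o['position']; th=2*np.arctan2(o['tool_rot'][1],o['tool_rot'][0]); c,s=np.cos(th),np.sin(th)
for n in('scene','top'):
    d=np.load(f'/tmp/{n}.npz')['d']; P=cloud(n,d)[d>0]-p
    X=P[:,0]*c+P[:,1]*s; Y=-P[:,0]*s+P[:,1]*c
    for lo in np.arange(.04,.6,.04):
        m=(P[:,2]>lo)&(P[:,2]<lo+.04)&(np.abs(X)<.2)&(np.abs(Y)<.16)
        if m.sum()>5: print(n,lo.round(2),m.sum(),'fwd',np.percentile(X[m],98).round(3),'y',np.percentile(Y[m],[2,98]).round(3))
    # tray top level check: fit plane to block top
    m=(np.abs(X-.135)<.033)&(Y>-.03)&(Y<.01)&(P[:,2]<.03)&(P[:,2]>-.01)
    A=np.c_[X[m],Y[m],np.ones(m.sum())]; print('plane',m.sum(),np.linalg.lstsq(A,P[m,2],rcond=None)[0],P[m,2].mean()+p[2])
```

```text
scene 0.04 427 fwd 0.17 y [-0.088  0.15 ]
scene 0.08 4411 fwd 0.169 y [-0.094  0.157]
scene 0.12 447 fwd 0.024 y [-0.018  0.046]
scene 0.16 703 fwd 0.027 y [-0.037  0.046]
scene 0.2 757 fwd 0.024 y [-0.036  0.01 ]
scene 0.24 346 fwd 0.019 y [-0.059 -0.002]
scene 0.28 1237 fwd 0.056 y [-0.067  0.008]
scene 0.32 2637 fwd 0.05 y [-0.062  0.045]
scene 0.36 2554 fwd 0.027 y [-0.042  0.063]
scene 0.4 2371 fwd 0.003 y [-0.023  0.068]
scene 0.44 2009 fwd -0.039 y [-0.     0.053]
scene 0.48 1971 fwd -0.05 y [0.019 0.055]
scene 0.52 140 fwd -0.092 y [0.02  0.051]
plane 320 [-0.00802231 -0.00385439  0.00972383] 0.07831552832429207
top 0.04 100 fwd 0.185 y [0.064 0.153]
top 0.08 2964 fwd 0.178 y [-0.092  0.158]
top 0.16 25 fwd -0.027 y [0.038 0.05 ]
top 0.28 347 fwd 0.061 y [-0.066  0.062]
top 0.32 3303 fwd 0.052 y [-0.058  0.057]
top 0.36 935 fwd 0.035 y [-0.043  0.061]
top 0.4 1700 fwd 0.009 y [-0.022  0.072]
top 0.44 1726 fwd -0.017 y [-0.001  0.091]
top 0.48 978 fwd -0.039 y [0.02  0.073]
top 0.52 1855 fwd -0.035 y [0.014 0.097]
top 0.56 2420 fwd -0.047 y [0.024 0.098]
plane 545 [0.00495204 0.00646553 0.00797151] 0.07821982126445579
```

Request:
arm_command(deltas=[-1,0,0,-0.002,0,-1,0,0,-0.005,0,-1,0,0,-0.008,0,-1,0,0,-0.011,0,-1,0,0,-0.012,0,-1,0,0,-0.012,0,-1,0,0,-0.012,0,-1,0,0,-0.011,0,-1,0,0,-0.008,0,-1,0,0,-0.006,0,-1,0,0,-0.003,0,-1,0,0,-0.0015,0])

```text
time: 16.05
position: [0.4643, -0.1685, 0.161]
tool_rot: [0.999, 0.049, -0.0, -0.0]
ft_force: [-0.2, 0.7, -1.6]
grip_width: 0.0158
grip_force: 54.9
```

Request:
arm_command(deltas=[-1,-0.0003,0.002,0,0,-1,-0.0008,0.005,0,0,-1,-0.0013,0.008,0,0,-1,-0.0018,0.011,0,0,-1,-0.0023,0.014,0,0,-1,-0.0026,0.016,0,0,-1,-0.0026,0.016,0,0,-1,-0.0026,0.016,0,0,-1,-0.0026,0.016,0,0,-1,-0.0026,0.016,0,0,-1,-0.0026,0.016,0,0,-1,-0.0026,0.016,0,0])

```text
time: 17.55
position: [0.4548, -0.3234, 0.161]
tool_rot: [0.999, 0.049, 0.0, -0.0]
ft_force: [0.3, 0.4, -2.2]
grip_width: 0.0157
grip_force: 54.9
```

Request:
arm_command(deltas=[-1,-0.0026,0.016,0,0,-1,-0.0026,0.016,0,0,-1,-0.0026,0.016,0,0,-1,-0.0026,0.016,0,0,-1,-0.0026,0.016,0,0,-1,-0.0026,0.016,0,0,-1,-0.0026,0.016,0,0,-1,-0.0023,0.014,0,0,-1,-0.0019,0.012,0,0,-1,-0.0018,0.011,0,0,-1,-0.0016,0.01,0,0,-1,-0.0015,0.009,0,0])

```text
time: 19.05
position: [0.4443, -0.4927, 0.161]
tool_rot: [0.999, 0.05, -0.0, -0.0]
ft_force: [1.1, -0.5, -1.4]
grip_width: 0.0154
grip_force: 54.9
```

Request:
arm_command(deltas=[-1,-0.0013,0.008,0,0,-1,-0.001,0.006,0,0,-1,-0.0008,0.005,0,0,-1,-0.0005,0.003,0,0,-1,-0.0003,0.002,0,0,-1,-0.0002,0.001,0,0,-1,0,0,0,0,-1,0,0,0,0])

```text
time: 20.05
position: [0.4427, -0.5173, 0.161]
tool_rot: [0.999, 0.05, -0.0, -0.0]
ft_force: [0.6, 0.2, -1.4]
grip_width: 0.0155
grip_force: 54.9
```

Run:
```python
from h import *
im,d=snap('scene'); im2,d2=snap('top'); o=status.get_obs(); p=o['position']; print(o['time'],p,o['tool_rot'],o['grip_width'],o['ft_force'])
W=np.zeros((500,800,3),np.uint8)
W[:500,:400]=cv2.resize(im[200:325,330:430,::-1],(400,500)); W[:500,400:]=cv2.resize(im2[125:250,370:470,::-1],(400,500))
cv2.imwrite('pics/c7.png',W)
th=2*np.arctan2(o['tool_rot'][1],o['tool_rot'][0]); c,s=np.cos(th),np.sin(th)
P=cloud('scene',d)-p; X=P[...,0]*c+P[...,1]*s; Y=-P[...,0]*s+P[...,1]*c; Z=P[...,2]
m=(np.abs(X-.135)<.033)&(Y>-.03)&(Y<.01)&(Z<.03)&(Z>-.01)
print('plane',m.sum(),np.linalg.lstsq(np.c_[X[m],Y[m],np.ones(m.sum())],Z[m],rcond=None)[0],Z[m].mean()+p[2])
b=(Z>.0145)&(Z<.04)&(X>.09)&(X<.19)&(Y>.01)&(Y<.06); print('ball',b.sum(),X[b].mean(),Y[b].mean())
lx=[.5744,-.4712]-p[:2]; print('lens in tool-tray',lx[0]*c+lx[1]*s,-lx[0]*s+lx[1]*c)
m=(Z<.03)&(Z>-.02)&(X>.06)&(X<.2)&(np.abs(Y)<.08); print('tray ext',np.percentile(X[m],[1,99]),np.percentile(Y[m],[1,99]))
```

```text
20.15 [ 0.4427021  -0.51732093  0.16107733] [ 9.98772164e-01  4.95395053e-02 -1.20243885e-05 -4.22098649e-05] 0.015142751214106626 [-0.13915184  0.21875104 -1.63628023]
plane 792 [-0.00562168  0.00634684  0.00945548] 0.1697098382574676
ball 56 0.13454554306470526 0.032714064546554
lens in tool-tray 0.13561548979742843 0.032862076048070524
tray ext [0.09451317 0.17652185] [-0.05678697  0.04911348]
```

View pics/c7.png

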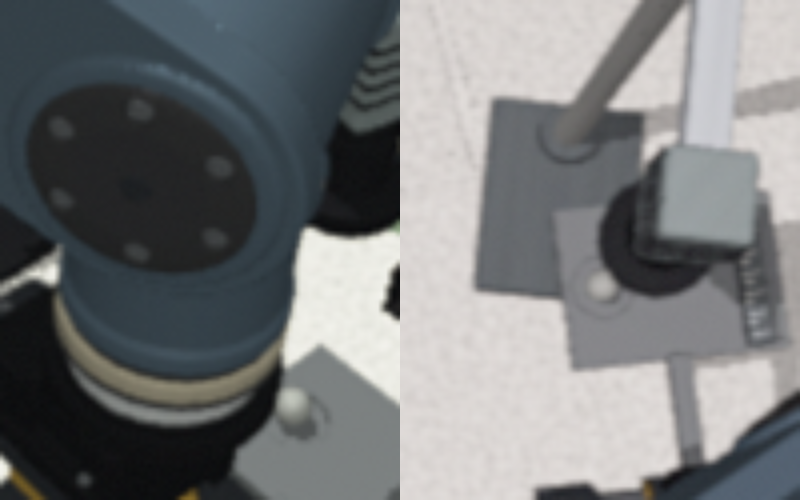

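The tray hangs level under the lens: the ball is in its pocket at right-crop (603,285), and the bar is still flush at (757,300). The measurements agree, with the pocket within a few mm of the lens axis and 120 mm below the lens.

```bash
python3 -c "
from rig import order; print(order.hand_in())"
```

```text
the job is handed in; nothing more can be done
None
```

The job is handed in: the bar lies flush on the ledge, the ball is in its pocket, and the tray is held level and still under the lens, with the pocket about 120 mm below it and within a few mm of its axis by my measurements; the hand-in returned no verdict.

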